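# Tuck the soap tin away between the jars

## Robot

A 6-joint arm with a two-finger parallel gripper is mounted at the origin on the work surface. World frame = base frame: x ahead of the robot, y to its left, z up, the work surface at z = 0. Lengths are in m, angles in rad, forces in N, time in s.
With the tool pointing down it reaches from about 0.4 to 0.825 m from the base axis. Payload 7 kg.
Tool frame: the origin (TCP) lies on the centre line of the jaws, within the pads' length; the fingertips stand arm.tip_reach ahead of it and the grasp point (between the pads) lies 5 mm behind it (arm.tip_reach is the distance from the TCP to the fingertips, in m); z points along the fingers, y is the line along which they close (so a half turn about z gives the same grasp; the last joint's range is limited). The gripper opens to 88 mm and grips with 3 to 60 N. Pads are 19 mm wide; open, the fingers measure 130 mm over their backs; the gripper's body (78 mm by 193 mm) begins 47 mm behind the grasp point.
Start: joints at [1.417, 0.359, 0.012, 0, -1.224, -0.288], TCP at [0.289, 0.61, 0.241] pointing down, gripper open.
Joint ranges: [-3.07, 3.07], [-1.43, 2.12], [-1.02, 1.25], [-3.03, 1.67], [-3.05, -0], [-3.03, 3.03]. Speed limits (rad/s): [2.39, 2.39, 3.01, 3.14, 3.14, 3.14].

## Interface

Orientations are given as [roll, pitch, yaw] about the fixed x, y, z axes, in that order (R = Rz(yaw) Ry(pitch) Rx(roll)).
In Python, from station import status, optics, order, arm gives the robot as it stands. The module is installed in compiled form; this text tells all that it offers.
- The arm moves only by the shell command python3 -m jog 'ROWS' [FORCE]. ROWS is JSON, a list of rows, each a list of 3 entries, a list of its own where there are three numbers: the gripper command: -1 is shut, 1 is fully open, values between are in proportion, then the shift along the tool's x, y, z in mm, then the turn about the tool's z in rad. A call has 1 to 20 rows; each row is the pose to reach, as a shift and turn from the pose commanded when the call began, along the tool's axes at that moment; what a row does not reach only later rows make up. A row lasts 1/8 s, in which the tool goes at most 62.5 mm and 10.7 degrees, less where a joint would pass 70% of its speed; a pose out of reach is approached as far as the arm can. A call with a gripper value outside its range is refused whole. The fingers move at their own pace and stop on an object; FORCE is the grip in N (left out, the last holds). Time passes only in rows, so rows that repeat a pose let the fingers close. It gives the time, the measured TCP pose, the force, the opening and the grip force at its end, in the units of the state.
- status.get_state(): the state, without advancing time (a new reading comes with each control period).
- optics.grab_frame(name): name is "scene" or "side" or "wrist"; returns a dict with "color" (384x512x3 uint8, red, green, blue), "mtx" (3x3 intrinsics, pixels), "cam_to_world" (4x4, takes a point from camera to world coordinates). Camera axes: x right, y down, z forward; pixel columns grow to the right and rows downward; lengths in m; the calibration is good to about 2 mm. A picture is of the moment at which its call begins. There is no depth.
- order.job_done(): hands the job in; it is judged then, once.
The state is a dict: "t": time; "q": joint angles; "qd": joint speeds; "joint_efforts": joint torques, N m; "eef_pos": TCP position; "ee_rot": TCP orientation; "force": force on the tool from outside, world axes, zero at the start; "moment": the same for the moment, N m; "width": finger opening in m; "gripper_force": force on a finger pad.
Only numpy, scipy, OpenCV 4.12 (cv2) and the standard library are available. Lean on these libraries where they do the work, as an engineer would, in place of code of your own. Each camera call takes 0.05 s, during which the arm holds its last target. There are 200 camera calls.

## Task

Push the blue soap tin along the counter, through the narrow gap between the two fixed jars, until it lies on the green mat behind them, square up against the wooden stop. Only push it, sliding it on the counter without ever picking it up or tipping it, and leave the red tin, the cup, the brush and the bottles where they are.

Things in the scene. Friction and masses are not known exactly. Their poses are not given: they have to be found in the camera images.
- tin: Blue soap tin, closed, 100 mm long (its x), 56 mm wide (its y), 32 mm high, flat sides, corners rounded 12 mm in plan, metal panel on the lid, 0.2 to 0.4 kg. Loose, slides on the counter. Origin: centre of its underside; z up. Starts 130 to 200 mm before the gap (rack x negative), up to 40 mm off the gap's centre line and 0.4 rad out of line. Both ends alike: either may lead.
- rack: The fixed jar rack, elsewhere each time. Origin on the counter midway between the jars; its x axis is the way the tin goes through the gap (within 0.3 rad of world +y, the robot's left); z up. The gap is 64 mm wide, 8 mm more than the tin. Behind the jars a flat green mat, no obstacle, covers rack x 35 to 145 mm, y -45 to 45 mm.
- jar_amber (a point): Centre of the foot of the amber jar, at rack x = 0, y = +67 mm. Round, 70 mm in diameter, 58 mm high with its metal lid, bolted down: it cannot move.
- jar_green (a point): Centre of the foot of the green jar, at rack x = 0, y = -67 mm. Same size as the amber one, also bolted down.
- stop (a point): Middle of the foot of the near face of the wooden stop, at rack x = 145 mm, y = 0: a fixed strip across the mat's far end, 130 mm long along rack y, 14 mm thick, 30 mm high.
- bay (a point): Where the centre of the tin's underside belongs: rack x = 95 mm, y = 0, on the counter. There its leading end touches the stop and its tail is 10 mm clear of the jars. Axes as the rack's; the tin's length lies along x.
- spare_tin: The spare soap tin: same shape as the blue tin but RED, 100 x 56 x 32 mm; stays where it is. Origin: centre of its underside.
- scoop: Blue plastic measuring cup, 64 mm across, 50 mm high, a bystander. Origin: centre of its underside.
- brush: Clothes brush, wooden back 130 x 45 mm, 32 mm high, white bristles down, a bystander. Origin: centre of its underside.
- detergent: White detergent bottle with blue cap and band, 90 mm across, 220 mm high, a bystander. Origin: centre of its underside.
- softener: Yellow softener bottle with white cap, 56 mm across, 160 mm high, a bystander. Origin: centre of its underside.
Things that resemble listed ones, but are neither listed nor needed, are in the scene too. Of the things shaped like the tin, the blue one is meant.

How it is judged:
On the way:
1. the blue tin lies between the two jars, on the counter (x of tin in the frame of rack between -0.03 and 0.03 m and y of tin in the frame of rack between -0.012 and 0.012 m and height (world z) of tin below 0.008 m), for 0.05 s.
At the end, for the whole second after the job is handed in: The blue tin went between the jars and rests flat on the counter on the mat, its leading end within 8 mm of the stop, within 15 mm of the centre line and 0.14 rad of square. It was never lifted over 10 mm or tipped over 0.2 rad, and no bystander moved over 20 mm (x of tin in the frame of rack between 0.087 and 0.1 m and y of tin in the frame of rack between -0.015 and 0.015 m and angle between the x axis of tin and the x axis of rack, either way round below 0.14 rad and height (world z) of tin below 0.006 m and angle between tin's own z axis and vertical below 0.06 rad and linear speed of tin below 0.01 m/s); the robot touches nothing.
It fails at once if the blue tin is lifted off the counter (height (world z) of tin above 0.01 m).
It fails at once if the blue tin is tipped (angle between tin's own z axis and vertical above 0.2 rad).
It fails at once if a bystander is disturbed (distance of any of spare_tin, scoop, brush, detergent, softener from where it was at the start of the episode above 0.02 m).
It also fails if it takes over 72 s, if anything falls off the work surface, if the arm or the gripper's body presses on something with over 40 N, if the wrist force passes 120 N, or if a joint passes its speed limit or range.

## Working session

There is one attempt and no reset: what is moved stays moved. The work goes in short steps, Python scripts to look and compute and a shell command to move; the robot and the scene stay as the last step left them, time stands still between calls to the robot, and variables do not carry over. Pictures are saved under pics/ and viewed, at most 10 in all, crops included, and the job is handed in when it is done.

```bash
mkdir -p pics; python3 - <<'E'
from station import status, optics, arm
import cv2,numpy as np
s=status.get_state();print(s['t'],s['eef_pos'],s['ee_rot'],s['width'],arm.tip_reach)
for n in ['scene','side','wrist']:
    f=optics.grab_frame(n);cv2.imwrite(f'pics/{n}0.png',f['color'][:,:,::-1]);np.savez(f'pics/{n}0.npz',**f)
    print(n,f['mtx'].round(1).tolist(),f['cam_to_world'].round(3).tolist())
a=[cv2.imread(f'pics/{n}0.png') for n in ['scene','side','wrist']]
E
```

```text
0.0 [0.2884429  0.60976997 0.23963072] [ 3.14000494e+00 -1.10580099e-04 -4.41938231e-01] 0.08784732168294958 0.014
scene [[384.1, 0.0, 263.8], [0.0, 384.1, 178.8], [0.0, 0.0, 1.0]] [[-0.532, 0.69, -0.491, 1.091], [0.847, 0.431, -0.312, 0.358], [-0.004, -0.582, -0.813, 0.869], [0.0, 0.0, 0.0, 1.0]]
side [[445.4, 0.0, 255.3], [0.0, 445.4, 189.8], [0.0, 0.0, 1.0]] [[0.691, -0.415, 0.592, -0.187], [-0.723, -0.393, 0.568, -0.687], [-0.003, -0.821, -0.571, 0.774], [0.0, 0.0, 0.0, 1.0]]
wrist [[294.8, 0.0, 255.7], [0.0, 294.8, 193.0], [0.0, 0.0, 1.0]] [[-0.428, -0.871, -0.243, 0.354], [-0.904, 0.412, 0.113, 0.579], [0.002, 0.268, -0.963, 0.384], [0.0, 0.0, 0.0, 1.0]]
```

View pics/scene0.png

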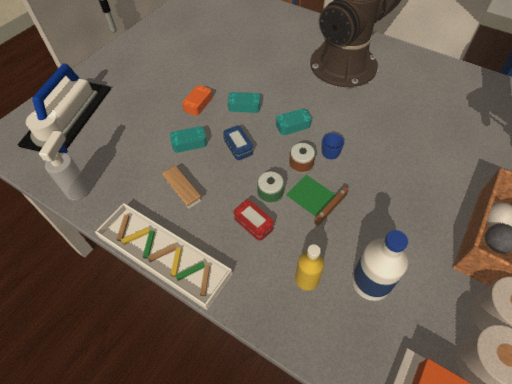

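View pics/side0.png

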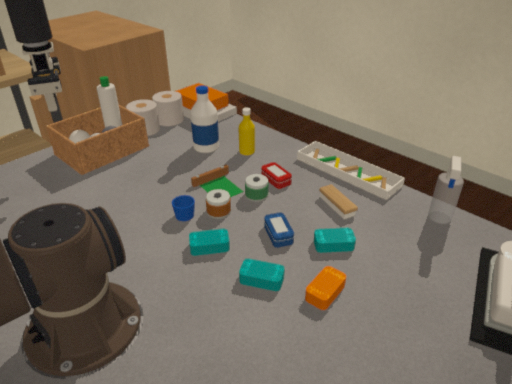

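View pics/wrist0.png

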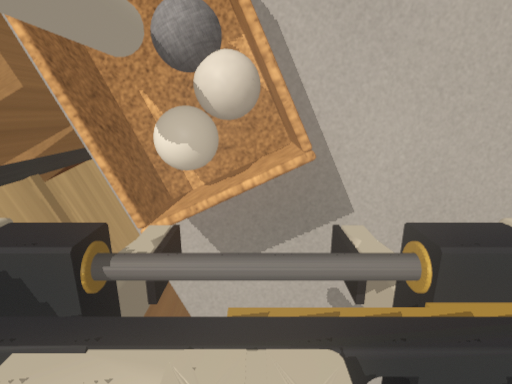

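Scene view: the blue tin with the pale panel is at (238,142), with teal boxes at (244,102), (293,121) and (188,139), an orange one at (198,99) and the red tin at (254,219). The amber jar is at (302,155), the green jar at (270,185), the mat at (311,195) and the stop at (332,203). The side view shows the tin at (279,229). Of the tin-shaped things, only (238,142) is blue. The wrist view shows only the basket. Next I'll measure, with an enlarged crop to confirm.

```bash
cat > h.py <<'E'
import cv2,numpy as np
def cast(f,p,z):
    p=np.atleast_2d(np.asarray(p,float)); M=f['cam_to_world']
    d=np.c_[p,np.ones(len(p))]@np.linalg.inv(f['mtx']).T@M[:3,:3].T
    o=M[:3,3]; return (o+d*((z-o[2])/d[:,2])[:,None])[:,:2]
def blob(f,lo,hi,c,win=30):
    h=cv2.cvtColor(f['color'],cv2.COLOR_RGB2HSV); m=cv2.inRange(h,lo,hi)
    w=np.zeros_like(m); x,y=c; w[max(0,y-win):y+win,max(0,x-win):x+win]=255; m&=w
    cs=cv2.findContours(m,cv2.RETR_EXTERNAL,cv2.CHAIN_APPROX_NONE)[0]
    return max(cs,key=cv2.contourArea)[:,0].astype(np.float32) if cs else None
def rect(pts):  # metric min-area rect: centre, long, short, long-axis angle
    r=cv2.minAreaRect((pts*1000).astype(np.float32)); b=cv2.boxPoints(r)
    e=[b[1]-b[0],b[2]-b[1]]; e.sort(key=lambda v:-np.hypot(*v)); a=np.arctan2(e[0][1],e[0][0])%np.pi
    return np.round(r[0],1),*[round(float(np.hypot(*v)),1) for v in e],round(float(a),3)
E
python3 - <<'E'
from h import *
C={'scene':dict(tin=(238,139),am=(302,149),gr=(270,180),mat=(311,195)),'side':dict(tin=(279,225),am=(218,198),gr=(257,182),mat=(221,187))}
for n in C:
    f=dict(np.load(f'pics/{n}0.npz')); c=C[n]
    p=blob(f,(0,0,150),(180,70,255),c['tin'],12); print(n,'panel',rect(cast(f,p,.032)))
    p=blob(f,(100,100,30),(125,255,255),c['tin'],28); print(' tin hull px',cv2.minAreaRect(p),'cast at z=.02',rect(cast(f,p,.02)))
    for j in('am','gr'):
        p=blob(f,(0,0,140),(180,60,255),c[j],16); q=cast(f,p,.058); cc,r=cv2.minEnclosingCircle((q*1000).astype(np.float32)); print(' ',j,len(p),np.round(cc,1),round(r,1))
    p=blob(f,(50,120,60),(70,255,255),c['mat'],28); print(' mat',rect(cast(f,p,0)))
f=cv2.imread('pics/scene0.png')[90:240,160:360]; cv2.imwrite('pics/crop.png',cv2.resize(f,None,fx=4,fy=4,interpolation=cv2.INTER_CUBIC))
E
```

```text
scene panel (array([ 505.2, -104.6]), 56.8, 27.9, 1.05)
 tin hull px ((237.16175842285156, 140.10293579101562), (29.15475845336914, 20.06533432006836), 59.036251068115234) cast at z=.02 (array([ 501.7, -109.1]), 103.0, 60.8, 1.042)
  am 61 [470.9  88.8] 34.7
  gr 65 [601.6  66.2] 34.4
 mat (array([544.5, 160. ]), 99.6, 87.0, 1.4)
side panel (array([ 508.9, -101.9]), 59.3, 29.4, 1.021)
 tin hull px ((278.7000427246094, 229.40003967285156), (36.224300384521484, 23.255107879638672), 63.43495178222656) cast at z=.02 (array([ 506.2, -104.8]), 131.2, 65.4, 1.046)
  am 58 [458.6  78.6] 38.1
  gr 117 [598.7  81.8] 61.5
 mat (array([548.9, 166.5]), 106.3, 86.2, 1.4)
```

View pics/crop.png

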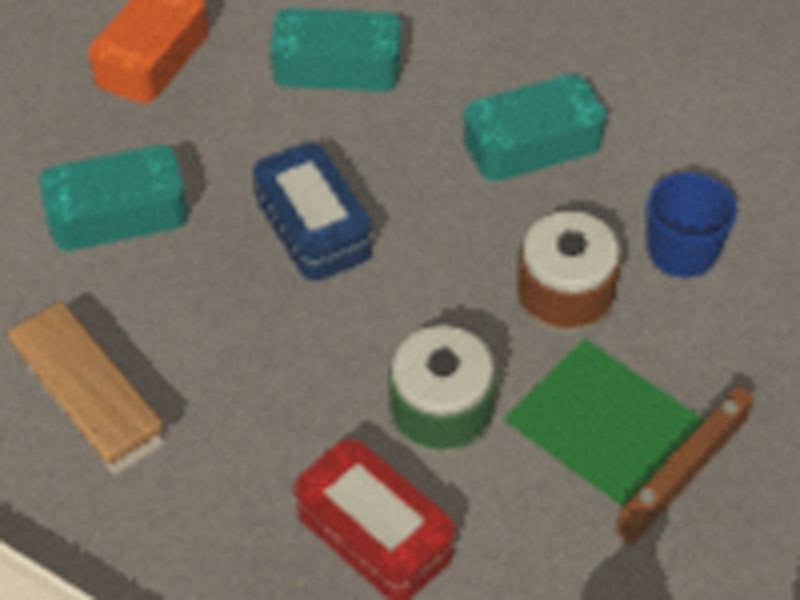

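The crop confirms the blue tin with the pale lid panel. It sits at about (507,-103) mm, yaw 1.04. The rack comes out at about (536,77.5), yaw 1.40: the jars measure 133 mm apart against 134 given, and the mat agrees. I'll push with shut fingers from behind, tool x pointing backwards.

```bash
cat >> h.py <<'E'
R0=np.array([.5363,.0775]); RY=1.40
def torack(p,yaw=None):
    d=np.asarray(p)[:2]-R0; c,s=np.cos(RY),np.sin(RY); return np.array([c*d[0]+s*d[1],-s*d[0]+c*d[1]])
def go(s,xy,z,yaw):  # row (mm, rad) for a world pose
    y=s['ee_rot'][2]; d=np.asarray(xy)-s['eef_pos'][:2]
    return np.round([1e3*(np.cos(y)*d[0]+np.sin(y)*d[1]),1e3*(np.sin(y)*d[0]-np.cos(y)*d[1]),1e3*(s['eef_pos'][2]-z)],1),round((y-yaw+np.pi)%(2*np.pi)-np.pi,3)
E
python3 - <<'E'
from h import *
from station import status
f=dict(np.load('pics/scene0.npz'))
for n,p in dict(soft=(307,288),det=(372,296),cup=(332,155),teal1=(188,145),teal2=(244,108),teal3=(294,128),red=(254,226)).items():
    w=cast(f,p,0)[0]; print(n,w.round(3),'rack',torack(w).round(3))
t=np.array([.507,-.103]);a=1.04;u=np.array([np.cos(a),np.sin(a)])
print(t-.085*u,go(status.get_state(),t-.085*u,.12,a-np.pi))
E
```

```text
soft [0.777 0.275] rack [ 0.235 -0.203]
det [0.714 0.409] rack [ 0.357 -0.119]
cup [0.39  0.148] rack [0.045 0.156]
teal1 [ 0.582 -0.232] rack [-0.297 -0.097]
teal2 [ 0.364 -0.177] rack [-0.28   0.126]
teal3 [0.355 0.002] rack [-0.105  0.165]
red [0.706 0.083] rack [ 0.034 -0.166]
[ 0.46397128 -0.17630436] (array([494.8, 635.6, 119.8]), np.float64(1.66))
```

```bash
python3 -m jog '[[-1,[495,636,0],1.66],[-1,[495,636,0],1.66],[-1,[495,636,0],1.66],[-1,[495,636,0],1.66],[-1,[495,636,0],1.66],[-1,[495,636,0],1.66],[-1,[495,636,0],1.66],[-1,[495,636,0],1.66],[-1,[495,636,0],1.66],[-1,[495,636,0],1.66],[-1,[495,636,0],1.66],[-1,[495,636,0],1.66],[-1,[495,636,0],1.66],[-1,[495,636,0],1.66],[-1,[495,636,0],1.66],[-1,[495,636,0],1.66],[-1,[495,636,120],1.66],[-1,[495,636,120],1.66],[-1,[495,636,120],1.66],[-1,[495,636,120],1.66]]' 20
python3 - <<'E'
from h import *
from station import status,optics
s=status.get_state();print(s['t'],s['eef_pos'],s['ee_rot'],s['width'],s['q'])
f=optics.grab_frame('wrist');cv2.imwrite('pics/w1.png',f['color'][:,:,::-1]);np.savez('pics/w1.npz',**f)
t=np.array([.507,-.103]);a=1.04;u=np.array([np.cos(a),np.sin(a)])
print(go(s,t-.075*u,.020,a-np.pi))
E
```

```text
t: 2.65
eef_pos: [0.4657, -0.1759, 0.1227]
ee_rot: [-3.139, 0.0, -2.1]
force: [-0.6, 0.0, 0.8]
width: 0.0005
gripper_force: 0.0
2.65 [ 0.46570817 -0.17593637  0.12267385] [-3.13936963e+00  4.05871411e-04 -2.09962097e+00] 0.0005155898772569189 [ 0.03496164  0.18111526 -0.5340678   0.00112116 -0.8535177  -0.56452284]
(array([ -8.8,   1.3, 102.7]), np.float64(0.002))
```

View pics/w1.png

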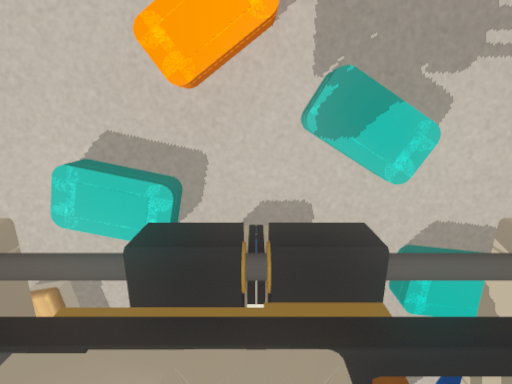

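The wrist view looks backwards: teal boxes at (117,195) and (370,125), and a clear landing spot at the fingers (257,260). Lowering and making first contact.

```bash
python3 -m jog '[[-1,[0,0,40],0],[-1,[0,0,80],0],[-1,[0,0,102],0],[-1,[0,0,102],0],[-1,[-5,0,102],0],[-1,[-9,0,102],0],[-1,[-13,0,102],0],[-1,[-17,0,102],0],[-1,[-20,0,102],0],[-1,[-23,0,102],0],[-1,[-26,0,102],0],[-1,[-26,0,102],0]]'
cat > look.py <<'E'
from h import *
from station import status,optics
import sys
s=status.get_state(); f=optics.grab_frame('scene'); cv2.imwrite(f'pics/{sys.argv[1]}.png',f['color'][:,:,::-1])
T=np.linalg.inv(f['cam_to_world']); u,v=map(int,sys.argv[2:4])
p=blob(f,(100,100,30),(125,255,255),(u,v),28)
c=p.mean(0).astype(int)
q=blob(f,(0,0,140),(180,70,255),(int(c[0]),int(c[1])-2),12)
P=rect(cast(f,q,.032)); B=rect(cast(f,p,.02)); print('panel px',q.mean(0).round(1),P); print('body',B)
print('tin rack',(torack(P[0]/1e3)*1e3).round(1),'rel yaw panel',round(P[3]-RY,3),'body',round(B[3]-RY,3))
print('tool rack',(torack(s['eef_pos'])*1e3).round(1),'z',s['eef_pos'][2].round(4),'dir rel',round(s['ee_rot'][2]+np.pi-RY,3),'t',s['t'],'F',np.round(s['force'],1))
E
python3 look.py s1 238 140
```

```text
t: 4.2
eef_pos: [0.4771, -0.1539, 0.0184]
ee_rot: [3.141, -0.0, -2.102]
force: [-0.7, -0.9, 0.2]
width: 0.0005
gripper_force: 0.4
panel px [237.6 138.8] (array([ 505.9, -102.8]), 59.6, 28.5, 1.039)
body (array([ 506.4, -100.9]), 122.9, 61.0, 1.025)
tin rack [-182.8   -0.7] rel yaw panel -0.361 body -0.375
tool rack [-238.1   19. ] z 0.0184 dir rel -0.36 t 4.2 F [-0.7 -0.9  0.2]
```

Contact is behind the tin and centred. The tin is turned -0.36 with y about 0. A push to the head's right side will turn it about half-way and shift it +y, and then an arc from behind will bring it to the line.

```bash
python3 -m jog '[[-1,[15,0,0],0],[-1,[15,0,-50],0],[-1,[0,-20,-60],0],[-1,[-50,-60,-60],0],[-1,[-94,-60,-60],0],[-1,[-94,-60,-60],0],[-1,[-94,-60,-30],0],[-1,[-94,-60,0],0],[-1,[-94,-60,0],0],[-1,[-94,-54,0],0],[-1,[-94,-50,0],0],[-1,[-94,-47,0],0],[-1,[-94,-44,0],0],[-1,[-94,-41,0],0],[-1,[-94,-38,0],0],[-1,[-94,-35,0],0],[-1,[-94,-33,0],0],[-1,[-94,-33,0],0],[-1,[-94,-39,0],0],[-1,[-94,-45,-30],0]]'
python3 look.py s2 240 140
```

```text
t: 6.75
eef_pos: [0.5605, -0.0963, 0.046]
ee_rot: [3.135, -0.005, -2.103]
force: [1.1, 0.5, -0.2]
width: 0.0
gripper_force: 0.0
panel px [243.6 142.4] (array([507.9, -81. ]), 27.1, 12.9, 2.72)
body (array([510.6, -72.8]), 65.5, 61.6, 2.787)
tin rack [-161.    1.] rel yaw panel 1.32 body 1.387
tool rack [-167.1  -53.4] z 0.046 dir rel -0.361 t 6.75 F [ 1.1  0.5 -0.2]
```

```bash
python3 -m jog '[[-1,[0,-5,-40],0],[-1,[0,-5,-60],0],[-1,[54,15,-60],-0.1],[-1,[108,37,-60],-0.2],[-1,[108,37,-60],-0.2],[-1,[108,37,-60],-0.2]]'
python3 look.py s3 240 140
```

```text
t: 7.55
eef_pos: [0.4767, -0.1705, 0.1084]
ee_rot: [3.141, -0.0, -1.903]
force: [0.3, -1.1, 1.0]
width: 0.0006
gripper_force: 0.0
panel px [239.7 137.3] (array([ 497.4, -101.5]), 59.0, 28.0, 1.151)
body (array([499.6, -98.4]), 118.6, 65.3, 1.145)
tin rack [-183.     7.9] rel yaw panel -0.249 body -0.255
tool rack [-254.5   16.6] z 0.1084 dir rel -0.162 t 7.55 F [ 0.3 -1.1  1. ]
```

View pics/s3.png

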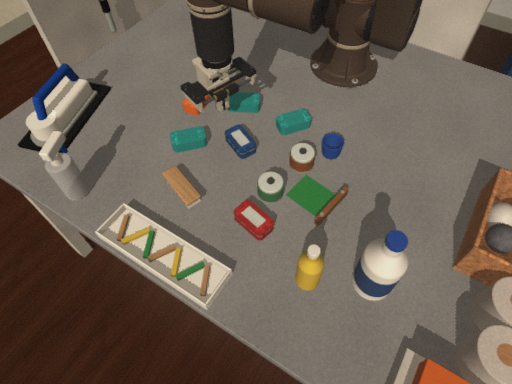

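Nothing else has moved: the tin is at scene (240,141), brush, red tin and bottles as before. The tin is at (-183,8) with yaw -0.25, so a left arc with R = 250 mm ends on the line.

```bash
python3 -m jog '[[-1,[-4,9,0],0.088],[-1,[-4,9,45],0.088],[-1,[-4,9,89],0.088],[-1,[-4,9,89],0.088],[-1,[-4,9,89],0.088]]'
python3 -m jog '[[-1,[-4,0,0],0],[-1,[-8,0,0],0],[-1,[-12,-1,0],-0.017],[-1,[-17,-2,0],-0.033],[-1,[-21,-2.7,0],-0.05],[-1,[-25.3,-3.4,0],-0.067],[-1,[-29.6,-4.1,0],-0.083],[-1,[-33.8,-4.7,0],-0.1],[-1,[-38,-5.2,0],-0.117],[-1,[-42.3,-5.7,0],-0.133],[-1,[-46.5,-6.1,0],-0.15],[-1,[-50.8,-6.4,0],-0.167],[-1,[-55.1,-6.6,0],-0.183],[-1,[-59.4,-6.8,0],-0.2],[-1,[-63.7,-6.9,0],-0.217],[-1,[-68,-6.9,0],-0.233],[-1,[-72.2,-6.9,0],-0.25],[-1,[-72.2,-6.9,0],-0.25]]'
python3 look.py s4 255 147
```

```text
t: 8.22
eef_pos: [0.4703, -0.1631, 0.0199]
ee_rot: [3.141, -0.001, -1.989]
force: [-0.3, -0.6, 0.4]
width: 0.0007
gripper_force: 0.0
t: 10.48
eef_pos: [0.5059, -0.1002, 0.02]
ee_rot: [-3.141, -0.0, -1.739]
force: [-0.3, -2.2, 1.1]
width: 0.0003
gripper_force: 1.1
panel px [253.7 149.4] (array([514.5, -42. ]), 59.8, 29.3, 1.417)
body (array([516.4, -40.9]), 113.5, 71.3, 1.398)
tin rack [-121.5    1.2] rel yaw panel 0.017 body -0.002
tool rack [-180.3   -0.3] z 0.02 dir rel 0.003 t 10.475 F [-0.3 -2.2  1.1]
```

Aligned: tin at (-121,1), yaw about 0. Pushing straight into the gap.

```bash
python3 -m jog '[[-1,[-4,0,0],0],[-1,[-8,0,0],0],[-1,[-12,0,0],0],[-1,[-16,0,0],0],[-1,[-20,0,0],0],[-1,[-24,0,0],0],[-1,[-28,0,0],0],[-1,[-32,0,0],0],[-1,[-36,0,0],0],[-1,[-40,0,0],0],[-1,[-44,0,0],0],[-1,[-48,0,0],0],[-1,[-52,0,0],0],[-1,[-56,0,0],0],[-1,[-60,0,0],0],[-1,[-60,0,0],0]]'
python3 look.py s5 271 157
```

```text
t: 12.52
eef_pos: [0.5155, -0.0412, 0.0197]
ee_rot: [3.141, -0.0, -1.74]
force: [-0.4, -3.1, 2.5]
width: 0.0002
gripper_force: 1.5
panel px [269.5 160.3] (array([524.2,  17.4]), 60.2, 29.1, 1.393)
body (array([525. ,  12.9]), 101.1, 70.5, 1.413)
tin rack [-61.3   1.7] rel yaw panel -0.007 body 0.013
tool rack [-120.5    0.3] z 0.0197 dir rel 0.002 t 12.525 F [-0.4 -3.1  2.5]
```

```bash
python3 -m jog '[[-1,[-4,0,0],0],[-1,[-8,0,0],0],[-1,[-12,0,0],0],[-1,[-16,0,0],0],[-1,[-20,0,0],0],[-1,[-24,0,0],0],[-1,[-28,0,0],0],[-1,[-32,0,0],0],[-1,[-36,0,0],0],[-1,[-40,0,0],0],[-1,[-44,0,0],0],[-1,[-48,0,0],0],[-1,[-52,0,0],0],[-1,[-56,0,0],0],[-1,[-60,0,0],0],[-1,[-60,0,0],0]]'
python3 look.py s6 287 168
python3 -c "
import cv2
a=cv2.imread('pics/s6.png')[90:240,200:400];cv2.imwrite('pics/c6.png',cv2.resize(a,None,fx=4,fy=4,interpolation=cv2.INTER_CUBIC))"
```

```text
t: 14.58
eef_pos: [0.5253, 0.0178, 0.0194]
ee_rot: [3.141, -0.0, -1.74]
force: [-1.8, -4.6, 3.0]
width: 0.0005
gripper_force: 2.0
panel px [286.4 171.7] (array([533.7,  76. ]), 59.6, 29.1, 1.382)
body (array([535.7,  77.7]), 106.8, 70.5, 1.4)
tin rack [-1.9  2.3] rel yaw panel -0.018 body 0.0
tool rack [-60.7   0.7] z 0.0194 dir rel 0.002 t 14.575 F [-1.8 -4.6  3. ]
```

View pics/c6.png

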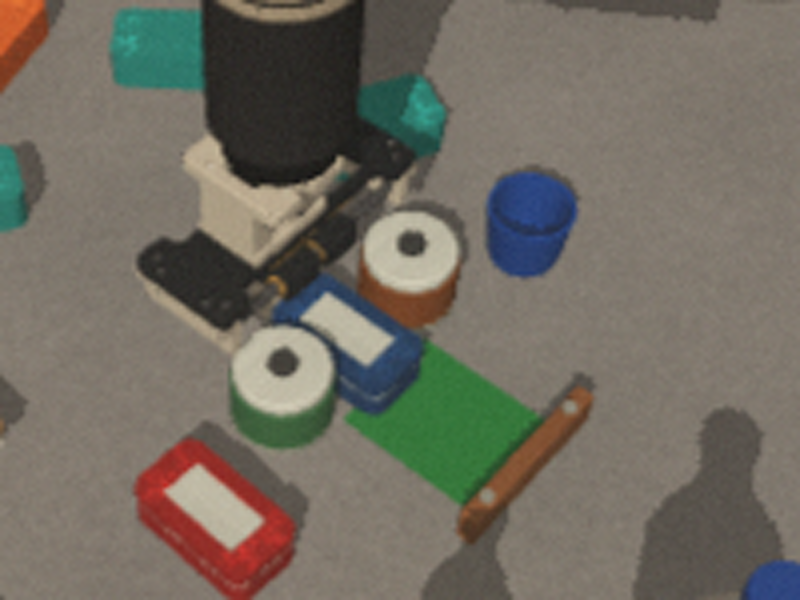

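The tin lies between the jars (crop (350,340)) with its nose on the mat. Continuing with the body passing over the jars.

```bash
python3 -m jog '[[-1,[-4,0,0],0],[-1,[-8,0,0],0],[-1,[-12,0,0],0],[-1,[-16,0,0],0],[-1,[-20,0,0],0],[-1,[-24,0,0],0],[-1,[-28,0,0],0],[-1,[-32,0,0],0],[-1,[-36,0,0],0],[-1,[-40,0,0],0],[-1,[-44,0,0],0],[-1,[-48,0,0],0],[-1,[-52,0,0],0],[-1,[-56,0,0],0],[-1,[-60,0,0],0],[-1,[-65,0,0],0],[-1,[-70,0,0],0],[-1,[-75,0,0],0],[-1,[-75,0,0],0]]'
python3 look.py s7 308 187
```

```text
t: 17.0
eef_pos: [0.5389, 0.0927, 0.0197]
ee_rot: [-3.141, 0.001, -1.739]
force: [0.3, 0.1, -0.6]
width: 0.0007
gripper_force: 0.0
panel px [308.5 187.4] (array([547.3, 151.9]), 59.2, 29.4, 1.403)
body (array([548.8, 152.2]), 106.0, 71.9, 1.413)
tin rack [75.2  1.8] rel yaw panel 0.003 body 0.013
tool rack [15.4  0. ] z 0.0197 dir rel 0.002 t 17.0 F [ 0.3  0.1 -0.6]
```

```bash
python3 -m jog '[[-1,[-4,0,0],0],[-1,[-8,0,0],0],[-1,[-11,0,0],0],[-1,[-14,0,0],0],[-1,[-16,0,0],0],[-1,[-17,0,0],0],[-1,[-18,0,0],0],[-1,[-19,0,0],0]]'
python3 look.py s8 312 191
```

```text
t: 18.05
eef_pos: [0.5411, 0.1089, 0.0197]
ee_rot: [3.14, -0.003, -1.74]
force: [2.3, -16.2, 7.0]
width: 0.0003
gripper_force: 8.3
panel px [313.2 190.7] (array([549.6, 167.4]), 58.4, 29.4, 1.403)
body (array([550.7, 164.6]), 98.2, 71.0, 1.397)
tin rack [90.9  2.2] rel yaw panel 0.003 body -0.003
tool rack [31.7  0.6] z 0.0197 dir rel 0.002 t 18.05 F [  2.3 -16.2   7. ]
```

The force rose to 16 N, so the tin is seated on the stop. Backing off, raising, and checking.

```bash
python3 -m jog '[[-1,[3,0,0],0],[-1,[10,0,0],0],[-1,[20,0,0],0],[-1,[20,0,-50],0],[-1,[20,0,-100],0],[-1,[60,0,-130],0],[-1,[120,0,-130],0],[-1,[150,0,-130],0],[-1,[150,0,-130],0],[-1,[150,0,-130],0]]'
python3 look.py s9 312 191
python3 -c "
import cv2
a=cv2.imread('pics/s9.png')[90:290,200:420];cv2.imwrite('pics/c9.png',cv2.resize(a,None,fx=3,fy=3,interpolation=cv2.INTER_CUBIC))"
```

```text
t: 19.35
eef_pos: [0.5164, -0.0372, 0.1496]
ee_rot: [-3.141, 0.0, -1.74]
force: [0.4, 0.1, -0.1]
width: -0.0003
gripper_force: 0.0
panel px [312.7 190.6] (array([549.6, 167.3]), 58.2, 29.4, 1.403)
body (array([550.6, 164.3]), 98.7, 70.9, 1.397)
tin rack [90.8  2.2] rel yaw panel 0.003 body -0.003
tool rack [-1.164e+02  1.000e-01] z 0.1496 dir rel 0.001 t 19.35 F [ 0.4  0.1 -0.1]
```

View pics/c9.png

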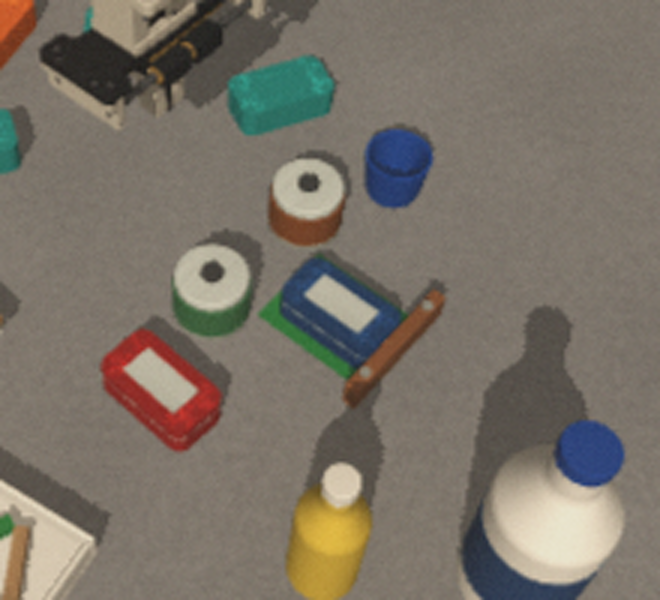

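The tin lies square on the mat against the stop (crop (345,310)), and the arm is clear. Handing in.

```bash
python3 -c "
from station import order;print(order.job_done())"
```

```text
the job is handed in; nothing more can be done
None
```

The blue tin was pushed through the gap and rests square against the stop on the mat (measured at rack x 91 mm, y 2 mm, under 0.01 rad off square), and the job was handed in at about 19 s with no verdict returned.

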